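# Pin the condiment carrier's handle and lift it level

### The job

The lift-off handle of the condiment carrier on the drainer is standing in its socket, but the red-gripped locking pin lies loose beside it, so the handle would just pull out. Slide the pin fully home, from either side, through the socket and the handle's stem, and let go of it; then take only the bar of the handle and lift the carrier about 10 cm clear, level, with both shakers standing in their wells. Finish while still holding it there by the bar, steady and level for at least three seconds, and leave the other things on the drainer as they stand.

Things in the scene. Friction and masses are not known exactly. Their poses are not given: they have to be found in the camera images.
- carrier: Loose black condiment carrier, about 0.34 kg; origin: centre of underside, z up, x away from the robot within 0.3 rad. Base with round ends 84 (x) x 184 (y) x 8 mm; at y = +-61 mm a well ring, 57 mm outside, top at z = 38 mm; between them an upright steel socket tube, outside 22 (x) x 34 (y) mm, top at z = 90 mm, 4 mm walls, a 10.5 mm hole through both walls along x.
- socket_hole (a point): Centre of the socket, on the axis of its cross hole (axis = x of this point, same as the carrier's x), 66 mm above the carrier's underside. The socket's faces with the hole mouths lie 11 mm before and behind this point along x.
- well_a (a point): Centre of the floor of the well at carrier y = +61 mm, 8 mm above the carrier's underside.
- well_b (a point): Centre of the floor of the well at carrier y = -61 mm, 8 mm above the carrier's underside.
- handle: Loose steel handle, 0.14 kg, standing in the socket with 1 mm of play all round (lifts straight out while unpinned). Flat stem 12 (x) x 24 (y) x 112 mm with a 10.5 mm hole along x that lines up with the socket's hole; above it a V of two 8 mm rods (in the y-z plane) carries a round horizontal grip bar. Origin at the stem's foot, z up.
- stem_hole (a point): Centre of the cross hole in the handle's stem (axis = handle's x), 58 mm above the stem's foot; at the socket_hole point when the handle stands in the socket.
- grip_bar (a point): Middle of the handle's black grip bar, a round bar of 16 mm diameter along the handle's y axis (62 mm of black rubber, steel end caps, 77 mm over all); 180 mm above the carrier's underside. Nothing lies beside it; right below it is open for 40 mm between the V rods.
- pin: Loose locking pin, 45 g, 92 mm long, lying on the drainer; its x axis runs to its tip (away from the robot within 0.6 rad). Red ribbed square grip 56 x 16 x 16 mm, steel collar 16 mm wide and 4 mm thick, steel shank 8 mm wide and 32 mm long, the last 6 mm tapered to 4 mm. Origin under the grip's middle, pin axis 8 mm above it.
- pin_grip (a point): Middle of the pin's red grip, on the pin's axis. Held 10 to 16 mm farther back than this, a hand pointing straight down stays clear of the handle as the pin goes home.
- pin_seat (a point): Point on the pin's axis, 43 mm ahead of the grip's middle and 11 mm ahead of the collar's front face (pin axis = x of this point): it meets socket_hole when the pin is fully home, collar against the socket.
- pin_tip (a point): Centre of the pin's tip, 64 mm ahead of the grip's middle.
- salt_shaker: Glass shaker with a grey domed top, 44 mm wide, 90 mm high, about 0.1 kg, standing in one of the wells; origin at the centre of its underside. To stay there.
- choc_shaker: Jar with a gold lid, 42 mm wide, 96 mm high, about 0.1 kg, standing in the other well; origin at the centre of its underside. To stay there.
- steel_canister: Steel canister with lid, 96 mm wide, 129 mm high, at the back of the drainer; bystander, origin under its centre.
- milk_jug: White milk jug, about 132 x 98 mm, 128 mm high, at the back of the drainer; bystander, origin at its underside.
- cup_lids: Stack of black cup lids, 87 mm wide, 113 mm high, at the back of the drainer; bystander, origin under its centre.
- cup_left: Striped espresso cup upside down, 65 x 88 mm, 50 mm high, at the left of the drainer, the one farther from the robot; bystander.
- cup_right: Striped espresso cup upside down, 65 x 88 mm, 50 mm high, at the left of the drainer, the one nearer the robot; bystander.
- beaker: Clear beaker, 76 mm wide, 86 mm high, at the right of the drainer; bystander, origin under its centre.
- teaspoon: Steel teaspoon, 138 x 28 x 12 mm, lying at the right of the drainer; bystander.

How it is judged:
On the way, in this order (a step that is already met when the one before it is completed fails the run):
1. the pin is fully home through socket and stem and let go, the carrier still standing on the drainer (distance between each of pin_seat, stem_hole and socket_hole below 0.006 m and angle between the x axis of pin_seat and the x axis of socket_hole, either way round below 0.15 rad and height (world z) of carrier below 0.004 m and angle between carrier's own z axis and vertical below 0.05 rad and contact force between the fingers and pin below 0.2 N and angle between each of salt_shaker, choc_shaker's own z axis and vertical below 0.17 rad and z of each of salt_shaker, choc_shaker in the frame of carrier below 0.016 m and (horizontal distance between salt_shaker and well_a below 0.015 m or horizontal distance between salt_shaker and well_b below 0.015 m) and (horizontal distance between choc_shaker and well_a below 0.015 m or horizontal distance between choc_shaker and well_b below 0.015 m)), for 0.2 s.
2. the carrier is lifted clear by the handle's bar alone and held steady and level for two seconds (distance between each of pin_seat, stem_hole and socket_hole below 0.008 m and angle between the x axis of pin_seat and the x axis of socket_hole, either way round below 0.15 rad and height (world z) of carrier between 0.06 and 0.17 m and angle between carrier's own z axis and vertical below 0.1 rad and linear speed of carrier below 0.03 m/s and angular speed of carrier below 0.2 rad/s and contact force between the fingers and handle above 1 N and contact force between each of the arm, the fingers and carrier below 0.5 N and contact force between each of the arm, the fingers and pin below 0.5 N and angle between each of salt_shaker, choc_shaker's own z axis and vertical below 0.17 rad and z of each of salt_shaker, choc_shaker in the frame of carrier below 0.016 m and (horizontal distance between salt_shaker and well_a below 0.015 m or horizontal distance between salt_shaker and well_b below 0.015 m) and (horizontal distance between choc_shaker and well_a below 0.015 m or horizontal distance between choc_shaker and well_b below 0.015 m) and contact force between carrier and steel_canister below 0.3 N and contact force between carrier and milk_jug below 0.3 N and contact force between carrier and cup_lids below 0.3 N and contact force between carrier and cup_left below 0.3 N and contact force between carrier and cup_right below 0.3 N and contact force between carrier and beaker below 0.3 N and contact force between carrier and teaspoon below 0.3 N), for 2 s.
At the end, for the whole second after the job is handed in: Gripper holds only the handle; carrier 60 to 170 mm above the drainer, resting on nothing, level within 0.10 rad, nearly still (0.03 m/s, 0.2 rad/s); pin within 8 mm of fully home through socket and stem; shakers upright in the wells. Held for 2 s, then through the last second (all of step 2); the arm keeps its last pose, push and grip.
It fails at once if a bystander is pushed more than 25 mm (distance of any of steel_canister, milk_jug, cup_lids, cup_left, cup_right, beaker, teaspoon from where it was at the start of the episode above 0.025 m).
It fails at once if the carrier is tipped by more than 0.3 rad (angle between carrier's own z axis and vertical above 0.3 rad).
It fails at once if a shaker leaves its well or is tipped over (angle between any of salt_shaker, choc_shaker's own z axis and vertical above 0.5 rad or z of any of salt_shaker, choc_shaker in the frame of carrier above 0.04 m).
It also fails if it takes over 58 s, if anything falls off the work surface, if the arm or the gripper's body presses on something with over 40 N, if the wrist force passes 120 N, or if a joint passes its speed limit or range.

### The arm

A 7-joint arm with a two-finger parallel gripper is mounted at the origin on a cart in front of the work surface, level with it; the furniture and walls round the work are solid. World frame = base frame: x ahead of the robot, y to its left, z up, the work surface at z = 0. Lengths are in m, angles in rad, forces in N, time in s.
With the tool pointing down it reaches from about 0.4 to 0.85 m from the base axis. Payload 4.5 kg.
Tool frame: the origin (TCP) lies midway between the tips of the shut fingers; the grasp point (between the pads) lies 19 mm behind it; z points along the fingers, y is the line along which they close (so a half turn about z gives the same grasp; the last joint's range is limited). The gripper opens to 88 mm and grips with 3 to 60 N. Pads are 18 mm wide; open, the fingers measure 123 mm over their backs; the gripper's body (75 mm by 187 mm) begins 45 mm behind the grasp point.
Start: joints at [-1.29, 0.689, -0.195, 1.565, 0.157, 0.902, -0.215], TCP at [0.153, 0.606, 0.239] pointing down, gripper open.
Joint ranges: [-3.01, 3.01], [-0.46, 2.08], [-1.47, 1.51], [0.13, 2.56], [-1, 4.14], [0.04, 2.09], [-2.66, 2.66]. Speed limits (rad/s): [2.57, 2.57, 3.14, 3.14, 3.14, 3.14, 3.14].

### API

Orientations are given as a unit quaternion [x, y, z, w].
In Python, from plant import r, eyes, finish_job gives the robot as it stands. The module is installed in compiled form; this text tells all that it offers.
- The arm moves only by the tool move_arm, never from a script. Its argument "motion" is a list of rows, each a list of 7 numbers: the shift along the tool's x, y, z in mm, then the turn, a rotation vector about the tool's x, y, z in degrees, then the closure, from 0 (fully open) to 1 (shut). A call has 1 to 5 rows; each row is the pose to reach, as a shift and turn from the pose commanded when the call began, along the tool's axes at that moment; what a row does not reach only later rows make up. A row lasts 1/8 s, in which the tool goes at most 62.5 mm and 10.7 degrees, less where a joint would pass 70% of its speed; a pose out of reach is approached as far as the arm can. A call with a gripper value outside its range is refused whole. The fingers move at their own pace and stop on an object; "newtons" is the grip in N (left out, the last holds). Time passes only in rows, so rows that repeat a pose let the fingers close. It gives the time, the measured TCP pose, the force, the opening and the grip force at its end, in the units of the state.
- r.get_state(): the state, without advancing time (a new reading comes with each control period).
- eyes.snapshot(name): name is "side" or "top"; returns a dict with "frame" (400x640x3 uint8, red, green, blue), "z_map" (400x640 float32, m along the optical axis (not along the pixel's ray), 0 where there is no reading), "intrinsics" (3x3 intrinsics, pixels), "world_to_cam" (4x4, takes a point from world to camera coordinates). Camera axes: x right, y down, z forward; pixel columns grow to the right and rows downward; lengths in m; the calibration is good to about 2 mm. A picture is of the moment at which its call begins.
- finish_job(): hands the job in; it is judged then, once.
The state is a dict: "clock": time; "q": joint angles; "qd": joint speeds; "joint_torque": joint torques, N m; "tool_pos": TCP position; "eef_rot": TCP orientation; "contact_force": force on the tool from outside, world axes, zero at the start; "moment": the same for the moment, N m; "opening": opening from 0.0 (shut) to 1.0 (fully open); "finger_force": force on a finger pad.
Only numpy, scipy, OpenCV 4.12 (cv2) and the standard library are available. Lean on these libraries where they do the work, as an engineer would, in place of code of your own. Each camera call takes 0.05 s, during which the arm holds its last target. There are 200 camera calls.

## Working session

There is one attempt and no reset: what is moved stays moved. The work goes in short steps, Python scripts to look and compute and a tool call to move; the robot and the scene stay as the last step left them, time stands still between calls to the robot, and variables do not carry over. Pictures are saved under pics/ and viewed, at most 10 in all, crops included, and the job is handed in when it is done.

Besides the shell and the picture viewer there is one more tool, called after "Call:" as a command line: name --pt "numbers of a row" for each row, then --argument value for the rest. move_arm: Moves the arm, as the interface text tells. Its arguments: {"type":"object","properties":{"motion":{"type":"array","items":{"type":"array","items":{"type":"number"}}},"newtons":{"type":"number"}},"required":["motion"]}

```bash
mkdir -p pics; python3 - <<'E'
from plant import r,eyes
import cv2,numpy as np,pickle
s=r.get_state();print({k:np.round(v,3) for k,v in s.items()})
for n in("side","top"):
    d=eyes.snapshot(n);pickle.dump(d,open(n+".pkl","wb"));cv2.imwrite(f"pics/{n}0.png",d["frame"][...,::-1])
    print(n,d["intrinsics"].round(1).tolist(),d["world_to_cam"].round(3).tolist())
E
```

```text
{'clock': np.float64(0.0), 'q': array([-1.29 ,  0.69 , -0.195,  1.566,  0.157,  0.903, -0.215]), 'qd': array([ 0.002,  0.001, -0.001, -0.   ,  0.001, -0.   , -0.001]), 'joint_torque': array([-0.0000e+00, -5.2755e+01, -1.2670e+00, -1.5342e+01, -5.3000e-02,
        7.0000e-03,  0.0000e+00]), 'tool_pos': array([0.153, 0.605, 0.238]), 'eef_rot': array([ 0.123,  0.992, -0.001, -0.   ]), 'contact_force': array([-0.708,  1.016,  0.768]), 'moment': array([0.002, 0.039, 0.073]), 'finger_force': np.float64(0.0), 'opening': np.float64(1.001)}
side [[396.2, 0.0, 317.3], [0.0, 396.2, 196.0], [0.0, 0.0, 1.0]] [[-0.947, -0.321, -0.027, 0.592], [-0.108, 0.393, -0.913, 0.176], [0.304, -0.861, -0.407, 0.78], [0.0, 0.0, 0.0, 1.0]]
top [[519.4, 0.0, 317.8], [0.0, 519.4, 202.7], [0.0, 0.0, 1.0]] [[-0.022, -1.0, -0.0, 0.029], [-0.988, 0.022, -0.152, 0.621], [0.152, -0.003, -0.988, 1.153], [0.0, 0.0, 0.0, 1.0]]
```

View pics/side0.png

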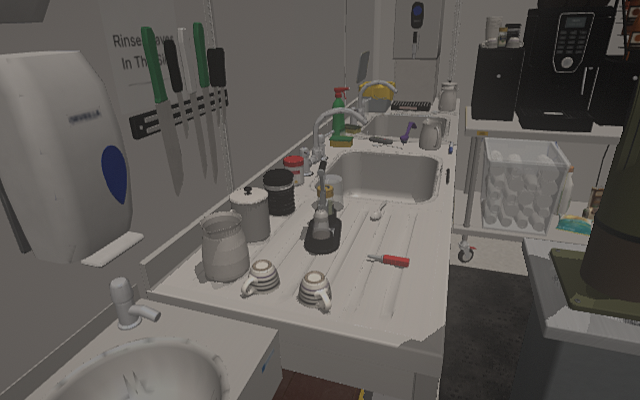

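View pics/top0.png

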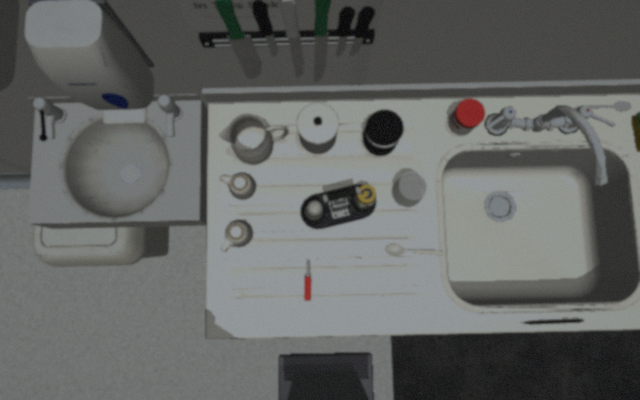

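```bash
cat > h.py <<'E'
import numpy as np,cv2
def ray(d,u,v,z):  # pixel -> world on plane z
    W=d["world_to_cam"];R=W[:3,:3];c=-R.T@W[:3,3]
    g=R.T@np.linalg.solve(d["intrinsics"],[u,v,1.]);return c+g*(z-c[2])/g[2]
def cloud(d):
    K=d["intrinsics"];z=d["z_map"];v,u=np.mgrid[:400,:640]
    P=np.stack([(u-K[0,2])/K[0,0]*z,(v-K[1,2])/K[1,1]*z,z],-1)
    W=d["world_to_cam"];return (P-W[:3,3])@W[:3,:3]
def red(d):
    h=cv2.cvtColor(d["frame"],cv2.COLOR_RGB2HSV);return ((h[...,0]<8)|(h[...,0]>172))&(h[...,1]>140)&(h[...,2]>70)
def proj(d,p):
    q=d["world_to_cam"][:3]@np.append(p,1);q=d["intrinsics"]@q;return q[:2]/q[2]
E
python3 - <<'E'
from h import *
import pickle
t=pickle.load(open("top.pkl","rb"));s=pickle.load(open("side.pkl","rb"))
a=cv2.resize(t["frame"][160:310,270:430],None,fx=5,fy=5,interpolation=cv2.INTER_CUBIC)[:600,:800]
cv2.imwrite("pics/topz.png",cv2.resize(t["frame"][170:305,280:420],None,fx=4.4,fy=4.4,interpolation=cv2.INTER_CUBIC)[...,::-1])
cv2.imwrite("pics/sidez.png",cv2.resize(s["frame"][150:275,290:420],None,fx=4.6,fy=4.6,interpolation=cv2.INTER_CUBIC)[...,::-1])
for n,d in(("top",t),("side",s)):
    C=cloud(d);m=red(d)&(C[...,0]>.3)&(C[...,0]<.7)&(abs(C[...,1])<.3)
    P=C[m];vu=np.argwhere(m);print(n,m.sum(),vu.min(0),vu.max(0),P.min(0).round(3),P.max(0).round(3),np.median(P,0).round(3))
    # pins axis by PCA of ray-cast pixels at z=.012
    Q=np.array([ray(d,u,v,.014)[:2] for v,u in vu]);c=Q.mean(0);w,V=np.linalg.eigh(np.cov(Q.T));x=V[:,1]*np.sign(V[0,1]);l=(Q-c)@x
    print("centre",c.round(4),"ext",l.min(),l.max(),"yaw",np.arctan2(x[1],x[0]))
    # bar: points with z .17-.2 near carrier ; drainer height
    k=(C[...,2]>.165)&(C[...,2]<.2)&(C[...,0]>.45)&(C[...,0]<.75)&(abs(C[...,1])<.2)
    B=C[k];print("bar",k.sum(),B.mean(0).round(4) if len(B) else 0)
    if len(B)>5:
        c=B[:,:2].mean(0);w,V=np.linalg.eigh(np.cov(B[:,:2].T));l=(B[:,:2]-c)@V[:,1];print(V[:,1],l.min(),l.max(),B[:,2].max())
    dr=C[(abs(C[...,0]-.45)<.05)&(abs(C[...,1])<.05)&(C[...,2]<.03)];print("drainer z",np.percentile(dr[:,2],[10,50,90]))
E
```

```text
top 94 [121 305] [299 479] [0.402 0.019 0.009] [0.452 0.05  1.234] [0.427 0.044 0.015]
centre [0.4307 0.0394] ext -0.024332187946763385 0.5723200038799562 yaw -0.7963552009429288
bar 285 [ 0.6178 -0.0319  0.1846]
[-0.22089844  0.97529681] -0.038280698369618886 0.03815728111273078 0.1911901474879393
drainer z [-0.0071519  -0.00274242  0.00709038]
side 88 [255 384] [262 408] [0.401 0.039 0.012] [0.454 0.054 0.016] [0.427 0.047 0.014]
centre [0.4276 0.0465] ext -0.02640802564535939 0.02640322889812732 yaw -0.0271593701978731
bar 120 [ 0.6153 -0.0181  0.1816]
[-0.19951292  0.9798952 ] -0.04726459747761491 0.027846532106704555 0.18700551764289508
drainer z [-0.00613483 -0.00248252  0.01010401]
```

View pics/topz.png

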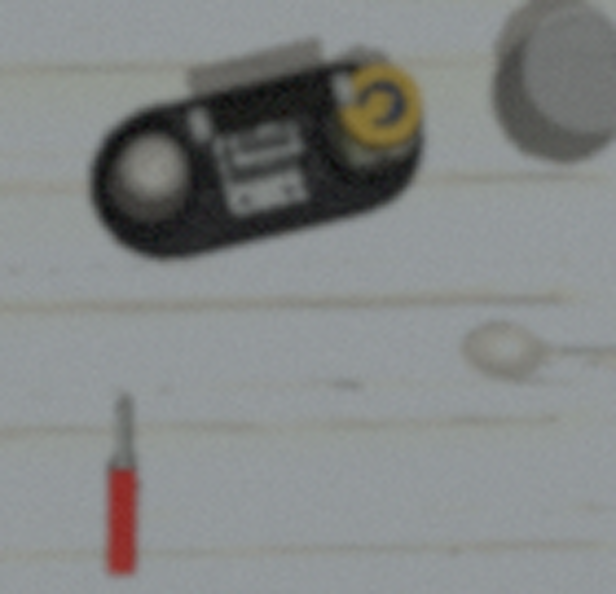

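View pics/sidez.png

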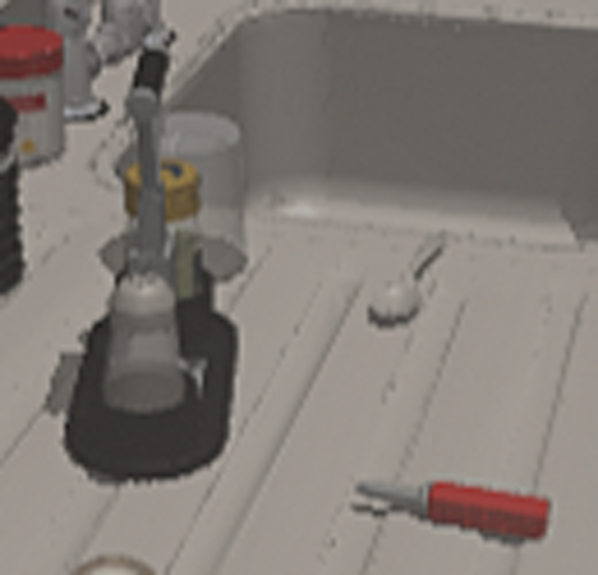

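The top crop shows the pin's red grip at (122,520), its tip at (123,397), and the carrier tilted about 0.2 rad. The bar's steel end caps are at (200,125) and (345,85), and the front of the socket is at about (265,170). The side crop confirms that the shakers stand in their wells and the pin lies free.

```bash
cat >> h.py <<'E'
from scipy.spatial.transform import Rotation as Rn
def go(p,yaw,st):
    """shift mm / turn deg to bring TCP to p, tool down, tool y at angle yaw from world +y"""
    R=Rn.from_quat(st["eef_rot"]);best=None
    for k in(0,np.pi):
        y=yaw+k;ya=np.array([-np.sin(y),np.cos(y),0]);z=np.array([0,0,-1.]);T=Rn.from_matrix(np.stack([np.cross(ya,z),ya,z],1))
        v=(R.inv()*T).as_rotvec(degrees=True)
        if best is None or np.linalg.norm(v)<np.linalg.norm(best):best=v
    return R.inv().apply(np.array(p)-st["tool_pos"])*1000,best
E
python3 - <<'E'
from h import *
import pickle
from plant import r
t=pickle.load(open("top.pkl","rb"));s=pickle.load(open("side.pkl","rb"))
for n,d in(("top",t),("side",s)):
    C=cloud(d);m=red(d)&(C[...,0]>.38)&(C[...,0]<.48)&(C[...,2]<.05)&(abs(C[...,1])<.1)
    (cx,cy),wh,a=cv2.minAreaRect(np.argwhere(m)[:,::-1].astype(np.float32))
    Q=np.array([ray(d,u,v,.014 if n=="side" else .016)[:2] for v,u in np.argwhere(m)]).astype(np.float32)*1000
    print(n,m.sum(),cv2.minAreaRect(Q),Q.mean(0))
    # shank: grey points ahead of the grip above drainer
# shank in top: dark pixels ahead
g=cv2.cvtColor(t["frame"],cv2.COLOR_RGB2GRAY)[258:278,300:316];print(g)
st=r.get_state()
np.set_printoptions(suppress=True,precision=1)
print(go([.34,.3,.2],-.03,st))
print(go([.415,.045,.12],-.03,st))
E
```

```text
top 93 ((427.1039733886719, 44.76254653930664), (9.23962116241455, 50.247589111328125), 88.85871124267578) [426.56604   43.909645]
side 88 ((427.6292724609375, 46.69993209838867), (14.245990753173828, 52.83024978637695), 88.13353729248047) [427.63165  46.5149 ]
[[152 151 152 150 148 147 143 141 144 146 151 149 153 152 150 149]
 [150 153 149 151 150 145 141 134 130 136 146 149 150 150 151 148]
 [150 154 151 150 148 146 139 124 118 125 137 150 152 152 152 149]
 [150 151 152 150 153 146 128 117 108 118 133 149 148 148 151 149]
 [152 149 151 151 149 142 125 110 109 114 132 146 152 151 149 150]
 [152 151 150 150 151 142 123 117 112 114 131 146 150 150 151 150]
 [150 151 152 150 151 144 130 119 110 114 130 146 148 149 149 149]
 [150 151 149 150 147 141 130 117 111 114 130 144 148 149 147 146]
 [148 146 148 148 145 138 130 118 113 111 127 140 144 143 144 146]
 [140 143 142 142 144 135 126 118 109 108 125 139 147 146 144 146]
 [141 143 142 143 141 137 127 119 109 108 124 138 143 148 149 146]
 [148 147 147 148 147 140 128 119 110 108 128 142 148 149 149 150]
 [149 147 149 147 149 143 130 121 113 111 131 144 150 150 150 150]
 [151 151 150 147 148 140 131 121 113 112 129 144 149 148 147 150]
 [151 150 151 148 147 137 126 118 111 109 125 141 150 151 151 151]
 [150 150 149 148 142 128 115 115 111 105 117 135 145 150 152 151]
 [150 149 150 144 133 115 108 110 107 100 113 134 145 148 150 149]
 [150 151 148 141 120 104 101 111 107 100 108 132 146 149 152 151]
 [150 150 148 139 114  92  91  94  93  93  98 127 142 150 149 154]
 [150 147 150 137 112  89  76  75  74  80  98 128 144 149 151 149]]
(array([-256.3, -250.4,   38.4]), array([ -0.1,  -0. , -12.4]))
(array([-391.4, -479.3,  118.8]), array([ -0.1,  -0. , -12.4]))
```

Call:
move_arm --pt "-60 -60 10 0 0 -6" --pt "-120 -120 20 0 0 -12.4" --pt "-180 -180 30 0 0 -12.4" --pt "-256 -250 38 0 0 -12.4" --pt "-256 -250 38 0 0 -12.4"

```text
invalid input at $.motion[0]: expected 7 numbers
```

```bash
python3 - <<'E'
from h import *
from plant import r
np.set_printoptions(suppress=True,precision=2)
st=r.get_state();print(st["tool_pos"],st["qd"]);print(go([.415,.0455,.1],-.03,st))
E
```

```text
[0.15 0.61 0.24] [-0. -0. -0. -0.  0. -0. -0.]
(array([-391.23, -478.73,  138.83]), array([ -0.09,  -0.  , -12.42]))
```

Call:
move_arm --pt "-60 -60 10 0 0 -6 0" --pt "-120 -120 20 0 0 -12.4 0" --pt "-180 -180 30 0 0 -12.4 0" --pt "-256 -250 38 0 0 -12.4 0" --pt "-256 -250 38 0 0 -12.4 0"

```text
clock: 0.72
tool_pos: [0.3155, 0.3392, 0.2049]
eef_rot: [0.015, 1.0, -0.0, 0.0]
contact_force: [1.4, -0.5, -0.1]
opening: 1.002
finger_force: 0.0
```

```bash
cat > g.py <<'E'
import sys
from h import *
from plant import r
np.set_printoptions(suppress=True,precision=1)
st=r.get_state();a=list(map(float,sys.argv[1:]))
print(st["tool_pos"]*1000,"qd",abs(st["qd"]).max().round(3),go(a[:3],a[3],st))
E
python3 g.py .415 .0455 .1 -.03
```

```text
[315.5 339.2 204.9] qd 1.009 (array([-108.3, -290.5,  104.9]), array([-0.,  0., -0.]))
```

Call:
move_arm --pt "-20 -60 20 0 0 0 0" --pt "-40 -120 40 0 0 0 0" --pt "-60 -180 70 0 0 0 0" --pt "-83 -240 100 0 0 0 0" --pt "-83 -252 100 0 0 0 0"

```text
clock: 1.35
tool_pos: [0.39, 0.0836, 0.1039]
eef_rot: [0.017, 1.0, -0.001, -0.001]
contact_force: [0.8, 1.4, 0.4]
opening: 1.0
finger_force: 0.0
```

Call:
move_arm --pt "0 0 0 0 0 0 0.3" --pt "0 0 0 0 0 0 0.3" --pt "0 0 0 0 0 0 0.3" --pt "0 0 0 0 0 0 0.3"

```text
clock: 1.85
tool_pos: [0.39, 0.0878, 0.1054]
eef_rot: [0.014, 1.0, 0.0, 0.0]
contact_force: [0.4, -0.3, -0.1]
opening: 0.7
finger_force: 0.0
```

```bash
python3 g.py .415 .0455 .003 -.025
```

```text
[390.   87.8 105.4] qd 0.005 (array([-26.1, -41.7, 102.4]), array([ 0.1,  0. , -0.2]))
```

Call:
move_arm --pt "-26 -42 20 0 0 0 0.5" --pt "-26 -42 60 0 0 0 0.5" --pt "-26 -42 85 0 0 0 0.5" --pt "-26 -42 85 0 0 0 0.5" --pt "-26 -42 85 0 0 0 0.5"

```text
clock: 2.48
tool_pos: [0.4108, 0.04, 0.0255]
eef_rot: [0.014, 1.0, -0.006, -0.007]
contact_force: [-0.0, -0.7, -0.7]
opening: 0.502
finger_force: 0.0
```

```bash
python3 g.py .415 .0455 .003 -.025; python3 - <<'E'
from plant import eyes
import cv2
d=eyes.snapshot("side");cv2.imwrite("pics/s1.png",cv2.resize(d["frame"][150:290,300:460],None,fx=4,fy=4)[...,::-1])
E
```

```text
[410.8  40.   25.5] qd 2.181 (array([-4.4,  5.9, 22.3]), array([-0.8, -0.8, -0.1]))
```

View pics/s1.png

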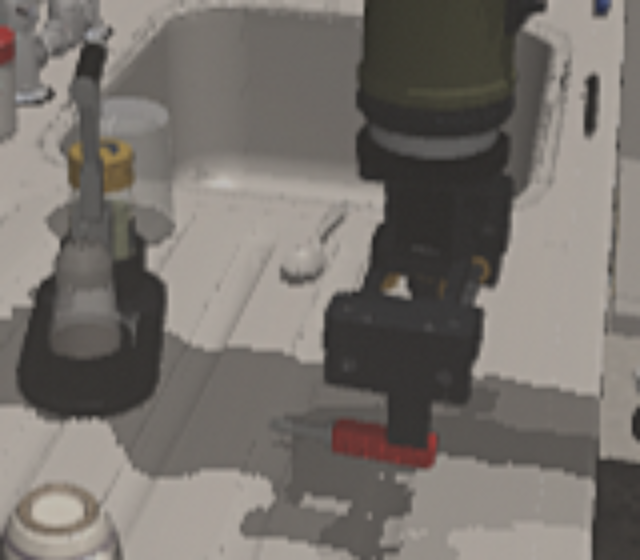

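The fingers straddle the rear half of the red grip (grip at (385,443), near finger at (410,415)). The joint speed was high there, so I check the joints before going down.

```bash
python3 g.py .415 .0455 .003 -.025; python3 -c "
from plant import r
s=r.get_state();print(s['q'].round(3),s['qd'].round(3),s['eef_rot'].round(3))"
```

```text
[411.4  40.6  24.6] qd 0.517 (array([-3.8,  5.3, 21.5]), array([-0.7, -0.7, -0.1]))
[-0.044  0.911 -0.28   2.308  1.752  0.232 -0.435] [-0.02  -0.034  0.027 -0.007 -0.481 -0.024  0.517] [ 0.013  1.    -0.006 -0.006]
```

Call:
move_arm --pt "-1 1 4 0 0 0 0.5" --pt "-2 3 8 -0.3 -0.3 0 0.5" --pt "-3 4 11 -0.6 -0.6 0 0.5" --pt "-4 5 14 -0.7 -0.7 0 0.5" --pt "-4 5 14 -0.7 -0.7 0 0.5"

```text
clock: 3.15
tool_pos: [0.4144, 0.044, 0.0118]
eef_rot: [0.014, 1.0, -0.001, -0.001]
contact_force: [0.2, 0.2, -0.0]
opening: 0.497
finger_force: 0.0
```

```bash
python3 g.py .415 .0455 .003 -.025
```

```text
[414.4  44.   11.8] qd 0.007 (array([-0.6,  1.6,  8.7]), array([-0.1, -0.1, -0.1]))
```

Call:
move_arm --pt "0 1 4 0 0 0 0.5" --pt "-0.5 1.5 8.5 0 0 0 0.5" --pt "-0.5 1.5 8.5 0 0 0 0.5" --pt "-0.5 1.5 8.5 0 0 0 1" --pt "-0.5 1.5 8.5 0 0 0 1" --newtons 15

```text
clock: 3.78
tool_pos: [0.415, 0.0455, 0.0035]
eef_rot: [0.014, 1.0, -0.001, -0.001]
contact_force: [-0.8, -1.0, -0.5]
opening: 0.296
finger_force: 0.0
```

Call:
move_arm --pt "0 0 0 0 0 0 1" --pt "0 0 0 0 0 0 1" --pt "0 0 0 0 0 0 1" --pt "0 0 0 0 0 0 1" --newtons 30

```text
clock: 4.28
tool_pos: [0.415, 0.0455, 0.0035]
eef_rot: [0.014, 1.0, -0.001, -0.001]
contact_force: [0.9, -1.3, 2.0]
opening: 0.18
finger_force: 30.0
```

```bash
python3 g.py .415 .0455 .003 -.025; python3 - <<'E'
from plant import r
from h import *
s=r.get_state();print(s['opening'],s['finger_force'],s['q'].round(3))
E
```

```text
[415.   45.5   3.5] qd 0.002 (array([-0. ,  0.1,  0.5]), array([-0.1, -0.1, -0.1]))
0.17972855248587158 29.989422261714935 [ 0.016  0.973 -0.386  2.303  1.853  0.332 -0.534]
```

Call:
move_arm --pt "0 0 -20 0 0 0 1" --pt "0 0 -40 0 0 0 1" --pt "-10 -10 -58 0 0 0 1" --pt "-30 -30 -58 0 0 -4 1" --pt "-45 -45 -58 0 0 -8 1"

```text
clock: 4.9
tool_pos: [0.4588, 0.0002, 0.0618]
eef_rot: [-0.059, 0.998, -0.001, -0.002]
contact_force: [0.3, 0.5, -1.7]
opening: 0.174
finger_force: 30.0
```

```bash
python3 g.py .507 -.054 .0615 .21; python3 -c "
from plant import r
s=r.get_state();print(s['q'].round(3),s['qd'].round(3),s['opening'],s['finger_force'])"
```

```text
[458.8   0.2  61.8] qd 2.117 (array([-41.5, -59.6,   0.3]), array([-0.1, -0.2, -5.2]))
[ 0.155  0.847 -0.419  2.176  1.095  0.353  0.488] [ 1.196  0.148 -1.116 -0.581 -0.803  1.006  2.117] 0.17446204512116253 29.989247918128967
```

Call:
move_arm --pt "-12 -20 0 0 0 -2 1" --pt "-27 -40 0 0 0 -4 1" --pt "-41 -59 0 0 0 -5.2 1" --pt "-41 -59 0 0 0 -5.2 1" --pt "-41 -59 0 0 0 -5.2 1"

```text
clock: 5.52
tool_pos: [0.5053, -0.0537, 0.0613]
eef_rot: [-0.102, 0.995, -0.001, -0.002]
contact_force: [-0.4, 0.2, -1.0]
opening: 0.18
finger_force: 30.0
```

```bash
python3 g.py .507 -.054 .0615 .21; python3 - <<'E'
from plant import eyes,r
import cv2,pickle,numpy as np
s=r.get_state();print(s['q'].round(3),s['opening'],s['finger_force'])
t=eyes.snapshot("top");d=eyes.snapshot("side");pickle.dump((t,d,s),open("v1.pkl","wb"))
a=cv2.resize(t["frame"][165:285,290:410],None,fx=4.9,fy=4.9,interpolation=cv2.INTER_CUBIC)[:400,...]
a=cv2.resize(t["frame"][165:265,300:400],(400,400),interpolation=cv2.INTER_CUBIC)
b=cv2.resize(d["frame"][150:250,290:390],(400,400),interpolation=cv2.INTER_CUBIC)
cv2.imwrite("pics/v1.png",np.hstack([a,b])[...,::-1])
E
```

```text
[505.3 -53.7  61.3] qd 0.014 (array([-1.6, -0.6, -0.2]), array([-0.1, -0.2, -0.3]))
[ 0.342  0.895 -0.55   2.028  0.987  0.513  0.828] 0.18004208486155018 29.987606406211853
```

View pics/v1.png

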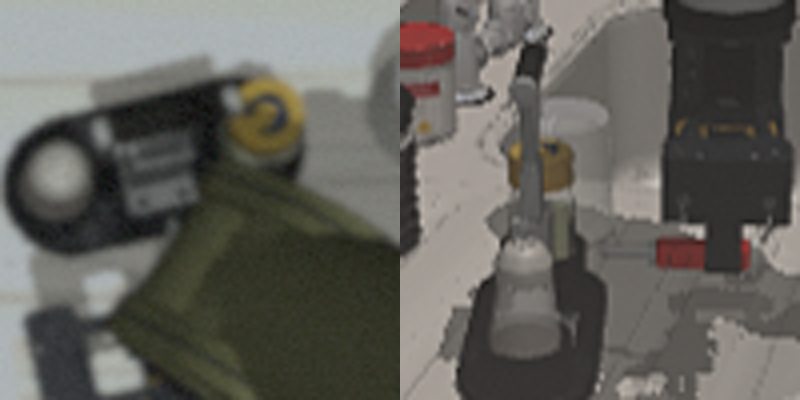

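The top crop shows the socket's front face at about (165,195), the salt shaker at (50,180), and the pin's tip just showing at (172,225). In the side crop the pin is level, with its grip at (690,253) and its shank pointing at the socket from (605,247). Next I measure the sideways offset of the socket.

```bash
python3 - <<'E'
from h import *
import pickle
t0=pickle.load(open("top.pkl","rb"));t,d,s=pickle.load(open("v1.pkl","rb"))
np.set_printoptions(linewidth=250,suppress=True,precision=4)
avg=((t0["frame"].astype(float)+t["frame"])/2).astype(np.uint8)
g=cv2.cvtColor(avg,cv2.COLOR_RGB2GRAY);print("cols",np.arange(324,356))
for v in range(198,224):print(v,g[v,324:356])
C0=cloud(t0)
k=(C0[...,2]>.165)&(C0[...,2]<.2)&(C0[...,0]>.5)&(C0[...,0]<.7)&(abs(C0[...,1]+.03)<.08)
vu=np.argwhere(k)[:,::-1].astype(np.float32)
Q=np.array([ray(t0,u,v,.184)[:2] for u,v in vu]);print("bar cast",cv2.minAreaRect((Q*1000).astype(np.float32)))
print("tip px guess (343,221):",ray(t,343,221,.066))
R=Rn.from_quat(s["eef_rot"]);px=-R.as_matrix()[:,0];print("pin dir",px,"tip from fk",s["tool_pos"]+.077*px)
h=np.array([.617,-.030,.066]);print("hole est px",proj(t0,h),"front mouth",proj(t0,h-.011*np.array([.978,.21,0])), "top",proj(t0,h+[0,0,.024]))
E
```

```text
cols [324 325 326 327 328 329 330 331 332 333 334 335 336 337 338 339 340 341 342 343 344 345 346 347 348 349 350 351 352 353 354 355]
198 [117 127 115  89  58  35  32  28  30  32  34  33  33  37  49  59  65  67  67  61  61  64  63  54  43  36  36  23  30  27  41  48]
199 [112 122 118  94  63  45  34  37  38  42  45  51  52  57  65  77  82  79  76  71  68  71  72  62  44  33  34  26  21  30  40  45]
200 [ 98 109 108  93  71  62  57  55  61  68  64  65  68  68  75  81  79  77  74  70  68  71  75  64  45  36  32  23  24  26  35  46]
201 [80 94 93 80 74 86 80 77 84 88 78 75 74 71 72 75 71 70 65 64 65 70 78 70 54 36 25 22 24 25 31 44]
202 [61 70 68 64 77 95 91 85 93 97 84 72 69 68 64 65 65 64 63 64 65 75 84 80 63 41 30 26 27 22 30 40]
203 [46 51 50 52 73 90 88 77 87 91 80 69 66 65 64 68 70 74 78 80 83 87 91 88 69 48 33 25 18 22 28 36]
204 [38 39 44 45 64 80 78 68 74 83 83 78 74 79 80 85 89 92 92 88 90 88 85 77 61 41 32 31 26 22 30 34]
205 [33 31 34 40 51 65 69 66 70 86 95 96 94 93 94 93 95 91 87 80 77 74 66 58 44 29 29 36 33 28 27 38]
206 [ 29  29  33  31  39  56  69  67  68  86  98 102 
[... 1725 characters left out ...]
 73 78]
221 [42 41 39 39 39 34 30 36 31 25 31 28 32 26 30 34 30 41 52 56 51 43 44 48 60 65 71 74 85 90 94 99]
222 [ 42  38  40  40  38  35  31  32  31  28  27  31  32  32  31  28  38  48  59  65  63  61  63  71  79  85  91  94  99 101 105 107]
223 [ 41  40  38  35  36  35  34  26  30  31  27  31  30  39  46  50  57  70  78  80  82  81  86  92  94 100 102 103 105 106 110 110]
bar cast ((618.0659790039062, -32.009002685546875), (16.055320739746094, 76.77305603027344), 12.518770217895508)
tip px guess (343,221): [ 0.5753 -0.0406  0.066 ]
pin dir [ 0.9793  0.2026 -0.0037] tip from fk [ 0.5807 -0.0381  0.061 ]
hole est px [337.7933 202.8743] front mouth [338.944  207.5319] top [338.2002 201.2447]
```

```bash
python3 - <<'E'
from h import *
import pickle
t0=pickle.load(open("top.pkl","rb"));t,d,s=pickle.load(open("v1.pkl","rb"))
np.set_printoptions(linewidth=250,suppress=True,precision=1)
y=.2185;X=np.array([np.cos(y),np.sin(y),0]);Y=np.array([-np.sin(y),np.cos(y),0]);b=np.array([.6187,-.0322,0])
for n,x,z in(("topback",11,90),("topfront",-11,90),("hole",-11,66),("facebot",-11,8),("basefront",-42,8)):
    print(n,[proj(t0,b+X*x/1e3+Y*yy/1e3+[0,0,z/1e3]) for yy in(17,0,-17)])
C=(cloud(t0)+cloud(t))/2*1000
for v in range(198,221,2):print(v,np.round(C[v,326:354:3,2]))
# side: socket + pin shank
g=cv2.cvtColor(d["frame"],cv2.COLOR_RGB2GRAY)
for p in((-11,0,66),(-11,17,66),(-11,17,90)):print("side",p,proj(d,b+X*p[0]/1e3+Y*p[1]/1e3+[0,0,p[2]/1e3]))
E
```

```text
topback [array([330.6, 197.5]), array([338. , 195.7]), array([345.3, 194. ])]
topfront [array([333., 207.]), array([340.4, 205.2]), array([347.8, 203.4])]
hole [array([332.7, 208.5]), array([339.9, 206.8]), array([347.2, 205. ])]
facebot [array([332., 212.]), array([338.9, 210.3]), array([345.8, 208.6])]
basefront [array([335.2, 224.5]), array([342.1, 222.8]), array([349. , 221.1])]
198 [188. 187. 186. 183. 178. 127. 131.   5.   7.   7.]
200 [185. 182. 148. 137. 123. 122. 120.   4.   8.  36.]
202 [  9.   7.  88. 118. 114. 102.  91.  88.   9.  36.]
204 [ 7.  7. 85. 92. 84. 89. 88. 81.  7. 30.]
206 [  6. 620.  65.  92.  85.  75.  59.   2.   7. 202.]
208 [  8.   5.  49.  65.  53.  38.  26.   8.   7. 204.]
210 [  3.   5.  29.  30.  19.  10.  10.   8. 200. 204.]
212 [  7.   4.  10.   8.   8.   6.  11.  10. 202. 211.]
214 [  9.   6.   9.  10.   9.  10.   7.  11. 204. 199.]
216 [  7.   5.   8.   8.  10.   8.   6.   9. 205. 209.]
218 [  6.   5.   7.   4.   7.   5.   7. 202. 207. 208.]
220 [  5.   5.   7.   8.   6.   7.   8. 205. 210. 211.]
side (-11, 0, 66) [327.8 211.1]
side (-11, 17, 66) [327.2 214.2]
side (-11, 17, 90) [327.  205.2]
```

```bash
python3 - <<'E'
from h import *
import pickle
t,d,s=pickle.load(open("v1.pkl","rb"));t0=pickle.load(open("top.pkl","rb"));d0=pickle.load(open("side.pkl","rb"))
np.set_printoptions(linewidth=250,suppress=True,precision=2)
px=-Rn.from_quat(s["eef_rot"]).as_matrix()[:,0];o=s["tool_pos"]+[0,0,.0045]
print("yaw",np.arctan2(px[1],px[0]))
for k in(.077,.07,.06,.05):print(k,"top",proj(t,o+k*px),"side",proj(d,o+k*px))
g=cv2.cvtColor(t["frame"],cv2.COLOR_RGB2GRAY).astype(int)
for v in range(217,227):print(v,g[v,336:350])
g=cv2.cvtColor(d["frame"],cv2.COLOR_RGB2GRAY).astype(int)
print("side cols",np.arange(434-0,434))
for v in range(205,220):print(v,g[v,432-0:432].size, g[v,436-0:436].size, g[v,290+145:290+170])
E
```

```text
yaw 0.20399063996114575
0.077 top [341.82 218.67] side [338.91 212.  ]
0.07 top [342.54 221.67] side [341.79 212.08]
0.06 top [343.56 225.95] side [345.91 212.19]
0.05 top [344.59 230.25] side [350.05 212.31]
217 [82 81 76 70 67 59 53 44 43 42 33 33 40 46]
218 [66 56 49 43 44 41 44 42 39 32 28 38 41 42]
219 [45 44 31 32 34 39 53 52 41 32 33 39 47 51]
220 [32 26 29 25 31 48 69 66 55 39 35 46 53 49]
221 [30 25 31 31 33 51 71 78 61 47 42 42 55 55]
222 [29 26 28 28 34 57 70 73 62 45 44 48 53 56]
223 [27 31 41 42 47 63 72 68 55 48 48 53 56 58]
224 [57 60 71 68 74 75 71 62 53 47 51 56 55 57]
225 [89 98 94 91 90 81 69 53 47 48 50 55 56 59]
226 [114 115 113  99  92  79  60  49  49  52  58  57  58  60]
side cols []
205 0 0 [159 158 159 159 160 159 159 158 161 158 159 158 159 159 160 161 165 159 106 108 147 143 142 142 142]
206 0 0 [159 158 159 158 160 160 160 158 159 158 159 160 160 160 159 161 165 158 101 118 146 142 141 142 142]
207 0 0 [159 158 158 159 160 159 160 157 159 159 159 159 159 159 160 161 168 156  87 119 146 142 142 142 142]
208 0 0 [160 159 159 159 160 160 161 158 158 159 159 1
[... 565 characters left out ...]
163 167  98  79 145 143 142 142 143 142]
214 0 0 [159 160 159 160 159 159 159 159 158 159 160 159 159 159 160 162 166 101  87 147 144 142 142 141 142]
215 0 0 [159 160 160 159 158 159 159 159 160 158 159 159 159 159 161 161 161  99  98 147 144 141 141 142 142]
216 0 0 [159 160 159 159 158 159 159 158 159 159 159 159 160 160 160 162 158  79  99 148 143 141 141 142 142]
217 0 0 [160 159 160 158 159 160 159 159 159 159 159 159 159 160 160 163 158  57  98 148 144 142 141 142 142]
218 0 0 [159 160 159 159 159 158 161 159 159 159 160 160 159 160 161 164 163  86  99 149 143 142 142 141 142]
219 0 0 [160 159 159 158 160 159 160 160 159 158 159 159 160 159 161 165 164 116 110 146 143 143 142 142 142]
```

```bash
python3 g.py .5211 -.0539 .0615 .2185
```

```text
[505.3 -53.4  61.4] qd 0.005 (array([-15.4,  -3.7,  -0.1]), array([-0.1, -0.2, -0.8]))
```

Call:
move_arm --pt "-4 -3.7 -0.1 -0.1 -0.2 -0.8 1" --pt "-10 -3.7 -0.1 -0.1 -0.2 -0.8 1" --pt "-15.4 -3.7 -0.1 -0.1 -0.2 -0.8 1" --pt "-15.4 -3.7 -0.1 -0.1 -0.2 -0.8 1" --pt "-15.4 -3.7 -0.1 -0.1 -0.2 -0.8 1"

```text
clock: 6.25
tool_pos: [0.5219, -0.0551, 0.0614]
eef_rot: [-0.108, 0.994, -0.0, 0.0]
contact_force: [-0.7, 0.3, -0.8]
opening: 0.179
finger_force: 30.0
```

```bash
python3 g.py .5211 -.0539 .0615 .2185;python3 g.py .564 -.0443 .0615 .2185; python3 - <<'E'
from h import *
from plant import eyes,r
np.set_printoptions(linewidth=250,suppress=True,precision=2)
s=r.get_state();t=eyes.snapshot("top");d=eyes.snapshot("side")
px=-Rn.from_quat(s["eef_rot"]).as_matrix()[:,0];o=s["tool_pos"]+[0,0,.0045]
for k in(.077,.07,.06):print(k,"top",proj(t,o+k*px),"side",proj(d,o+k*px))
a=cv2.resize(t["frame"][190:230,320:360],(400,400),interpolation=cv2.INTER_CUBIC)
b=cv2.resize(d["frame"][190:230,315:355],(400,400),interpolation=cv2.INTER_CUBIC)
cv2.imwrite("pics/v2.png",np.hstack([a,b])[...,::-1])
E
```

```text
[521.9 -55.1  61.4] qd 0.004 (array([ 0.5,  1.3, -0.1]), array([-0. ,  0. , -0.1]))
[521.9 -55.1  61.4] qd 0.004 (array([-43.5,   1.4,  -0.1]), array([-0. ,  0. , -0.1]))
0.077 top [341.76 211.48] side [332.49 210.98]
0.07 top [342.52 214.46] side [335.35 211.06]
0.06 top [343.6  218.71] side [339.45 211.16]
```

View pics/v2.png

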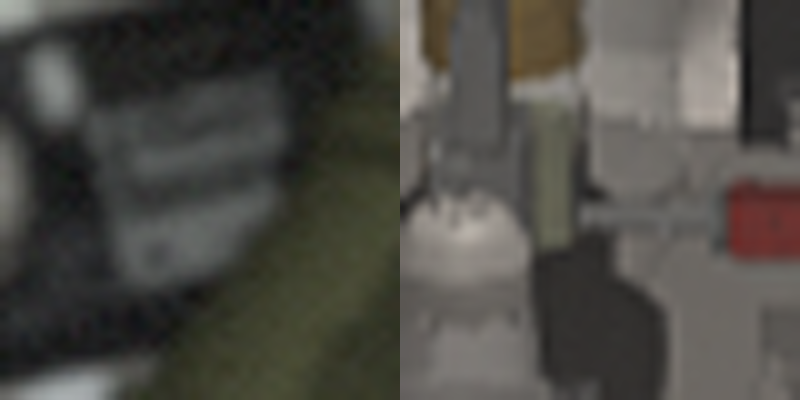

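The top crop shows the socket's front edge running from (100,170) to (285,130), with the pin hidden under the arm. In the side crop the shank runs level at row 215 with its tip at (590,215), which agrees with the tool pose. I correct the 1.3 mm sideways error and go in.

Call:
move_arm --pt "0 1.3 -0.1 0 0 0 1" --pt "-3 1.3 -0.1 0 0 0 1" --pt "-8 1.3 -0.1 0 0 0 1" --pt "-12 1.3 -0.1 0 0 0 1" --pt "-14 1.3 -0.1 0 0 0 1"

```text
clock: 6.98
tool_pos: [0.5359, -0.0507, 0.0616]
eef_rot: [-0.108, 0.994, 0.0, 0.001]
contact_force: [-0.4, -0.6, -0.6]
opening: 0.176
finger_force: 30.0
```

```bash
python3 g.py .564 -.0443 .0615 .2185
```

```text
[535.9 -50.7  61.6] qd 0.038 (array([-28.8,   0.2,   0.1]), array([-0. ,  0.1, -0.1]))
```

Call:
move_arm --pt "-2 0.2 0 0 0 0 1" --pt "-5 0.2 0 0 0 0 1" --pt "-8 0.2 0 0 0 0 1" --pt "-10 0.2 0 0 0 0 1" --pt "-10 0.2 0 0 0 0 1"

```text
clock: 7.6
tool_pos: [0.5453, -0.0484, 0.0616]
eef_rot: [-0.108, 0.994, 0.0, 0.0]
contact_force: [-0.5, 0.8, 0.1]
opening: 0.173
finger_force: 30.0
```

```bash
python3 g.py .564 -.0443 .0615 .2185
```

```text
[545.3 -48.4  61.6] qd 0.009 (array([-19.1,  -0. ,   0.1]), array([-0. ,  0. , -0.1]))
```

Call:
move_arm --pt "-3 0 0 0 0 0 1" --pt "-6 0 0 0 0 0 1" --pt "-9 0 0 0 0 0 1" --pt "-12 0 0 0 0 0 1" --pt "-12 0 0 0 0 0 1"

```text
clock: 8.22
tool_pos: [0.5572, -0.0457, 0.0616]
eef_rot: [-0.108, 0.994, 0.0, 0.001]
contact_force: [-0.6, 0.2, -0.0]
opening: 0.178
finger_force: 30.0
```

Call:
move_arm --pt "-1.5 0 0 0 0 0 1" --pt "-3 0 0 0 0 0 1" --pt "-4.5 0 0 0 0 0 1" --pt "-5.5 0 0 0 0 0 1" --pt "-5.5 0 0 0 0 0 1"

```text
clock: 8.85
tool_pos: [0.5623, -0.0447, 0.0616]
eef_rot: [-0.108, 0.994, -0.0, 0.0]
contact_force: [0.1, -0.3, -0.1]
opening: 0.179
finger_force: 30.0
```

```bash
python3 g.py .564 -.0443 .0615 .2185
```

```text
[562.3 -44.7  61.6] qd 0.003 (array([-1.7,  0. ,  0.1]), array([-0. ,  0. , -0.1]))
```

Call:
move_arm --pt "-0.7 0 0 0 0 0 1" --pt "-1.4 0 0 0 0 0 1" --pt "-2 0 0 0 0 0 1" --pt "-2 0 0 0 0 0 1"

```text
clock: 9.35
tool_pos: [0.5643, -0.0443, 0.0616]
eef_rot: [-0.108, 0.994, -0.0, 0.0]
contact_force: [0.4, -0.4, -0.9]
opening: 0.183
finger_force: 30.0
```

```bash
python3 g.py .564 -.0443 .0615 .2185; python3 - <<'E'
from plant import eyes
from h import *
d=eyes.snapshot("side")
b=cv2.resize(d["frame"][185:235,310:370],(720,600),interpolation=cv2.INTER_CUBIC)
cv2.imwrite("pics/v3.png",b[...,::-1])
E
```

```text
[564.3 -44.3  61.6] qd 0.002 (array([0.3, 0. , 0.1]), array([-0. ,  0. , -0.1]))
```

View pics/v3.png

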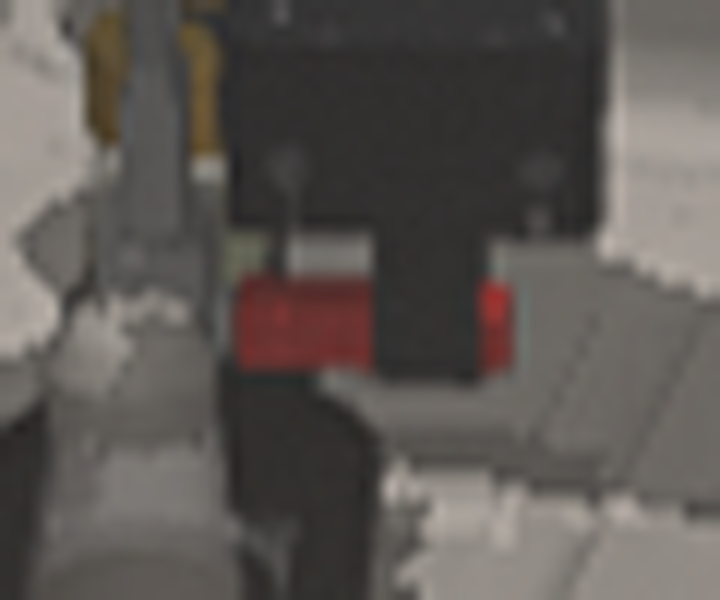

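In the side view the red grip spans (237..512, 325) and its collar sits right against the socket. The finger is about 12 mm behind the grip's middle, so about 1 mm is left. I press on until there is contact.

Call:
move_arm --pt "-0.5 0 0 0 0 0 1" --pt "-1 0 0 0 0 0 1" --pt "-1 0 0 0 0 0 1"

```text
clock: 9.78
tool_pos: [0.5647, -0.0442, 0.0615]
eef_rot: [-0.108, 0.994, -0.0, -0.0]
contact_force: [-2.3, -0.6, 0.6]
opening: 0.177
finger_force: 30.0
```

Call:
move_arm --pt "-0.5 0 0 0 0 0 1" --pt "-1 0 0 0 0 0 1" --pt "-1 0 0 0 0 0 1"

```text
clock: 10.15
tool_pos: [0.5648, -0.0443, 0.0614]
eef_rot: [-0.108, 0.994, -0.0, -0.001]
contact_force: [-5.4, -0.8, 2.0]
opening: 0.179
finger_force: 30.0
```

The collar is seated: the tool stopped at 0.5648 with 5 N against it. I relax the push, then open.

Call:
move_arm --pt "1 0 0 0 0 0 1" --pt "1.3 0 0 0 0 0 0.75" --pt "1.3 0 0 0 0 0 0.5" --pt "1.3 0 0 0 0 0 0.4" --pt "1.3 0 0 0 0 0 0.4" --newtons 10

```text
clock: 10.78
tool_pos: [0.5652, -0.044, 0.0617]
eef_rot: [-0.108, 0.994, 0.0, 0.001]
contact_force: [0.1, -0.6, -0.6]
opening: 0.563
finger_force: 0.0
```

Call:
move_arm --pt "0 0 0 0 0 0 0.4" --pt "0 0 0 0 0 0 0.4" --pt "0 0 0 0 0 0 0.4"

```text
clock: 11.15
tool_pos: [0.5649, -0.0442, 0.0616]
eef_rot: [-0.108, 0.994, -0.0, 0.0]
contact_force: [-0.3, 0.8, -0.5]
opening: 0.597
finger_force: 0.0
```

```bash
python3 g.py .564 -.0443 .0615 .2185; python3 - <<'E'
from h import *
from plant import eyes,r
np.set_printoptions(linewidth=250,suppress=True,precision=4)
d=eyes.snapshot("side");C=cloud(d);print(r.get_state()["opening"])
k=(C[...,2]>.165)&(C[...,2]<.2)&(C[...,0]>.5)&(C[...,0]<.7)&(abs(C[...,1]+.03)<.08)
B=C[k];c=B[:,:2].mean(0);w,V=np.linalg.eigh(np.cov(B[:,:2].T));print("bar",c,V[:,1],B[:,2].max())
vu=np.argwhere(red(d)[200:235,320:370])+[200,320];print("red",vu.min(0),vu.max(0))
b=cv2.resize(d["frame"][160:240,300:380],(600,600),interpolation=cv2.INTER_CUBIC)
cv2.imwrite("pics/v4.png",b[...,::-1])
E
```

```text
[564.9 -44.2  61.6] qd 0.001 (array([0.9, 0.1, 0.1]), array([-0. ,  0. , -0.1]))
0.6007771295756198
bar [ 0.5672 -0.0099] [-0.5623  0.8269] 0.1998236669104984
red [212 330] [218 352]
```

View pics/v4.png

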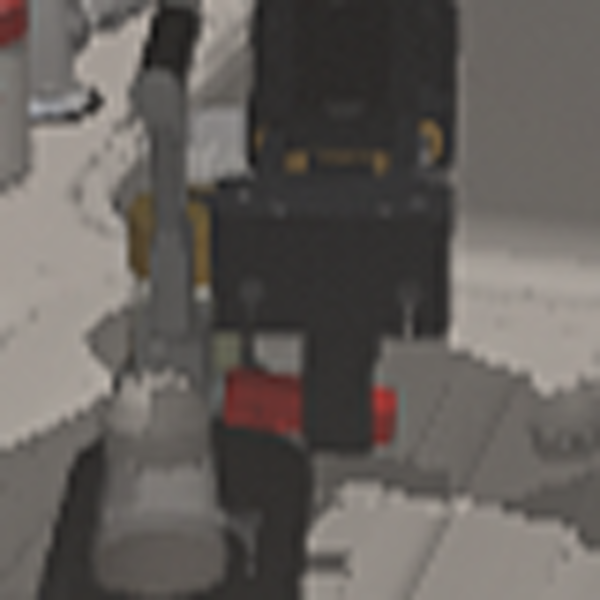

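The pin rests in the socket with its collar at the face (grip (227..397, 405)), tilted about 0.09 rad by its play, which is within the limit. The open fingers stand clear on both sides. Now I back off and rise.

Call:
move_arm --pt "5 0 -10 0 0 0 0.3" --pt "10 0 -50 0 0 0 0.2" --pt "12 0 -100 0 0 0 0.2" --pt "12 0 -150 0 0 0 0.2" --pt "12 0 -180 0 0 0 0.2"

```text
clock: 11.82
tool_pos: [0.5533, -0.0464, 0.2447]
eef_rot: [-0.109, 0.994, -0.0, 0.002]
contact_force: [0.7, -0.2, 0.1]
opening: 0.8
finger_force: 0.0
```

Call:
move_arm --pt "0 0 0 0 0 5 0.2" --pt "0 0 0 0 0 10 0.2" --pt "0 0 0 0 0 10 0.2"

```text
clock: 12.2
tool_pos: [0.5526, -0.0468, 0.2422]
eef_rot: [-0.022, 1.0, -0.0, 0.001]
contact_force: [-0.2, 0.4, -0.6]
opening: 0.802
finger_force: 0.0
```

```bash
python3 g.py .6187 -.0322 .24 1.789; python3 - <<'E'
from h import *
from plant import eyes,r
np.set_printoptions(linewidth=250,suppress=True,precision=4)
d=eyes.snapshot("side");s=r.get_state();print(s["q"])
m=red(d);m[:200]=0;m[240:]=0;m[:,:320]=0;m[:,370:]=0
vu=np.argwhere(m);print(m.sum(),"red",vu.min(0),vu.max(0))
y=.2185;X=np.array([np.cos(y),np.sin(y),0]);h=np.array([.6187,-.0322,.066])
for k in(-.071,-.043,-.015):print("expected seated grip rear/mid/front",proj(d,h+k*X))
for c in range(vu[:,1].min(),vu[:,1].max()+1,4):print(c,vu[vu[:,1]==c,0].mean())
E
```

```text
[552.6 -46.8 242.2] qd 0.026 (array([-66.7,  11.7,   2.3]), array([ 0. ,  0.1, 80. ]))
[ 0.4528  0.6858 -0.7789  1.7602  0.5837  0.9413  1.0453]
79 red [209 330] [218 352]
expected seated grip rear/mid/front [352.4023 211.6953]
expected seated grip rear/mid/front [340.8569 211.4157]
expected seated grip rear/mid/front [329.385  211.1379]
330 213.5
334 210.5
338 211.0
342 212.0
346 213.0
350 214.25
```

```bash
python3 - <<'E'
from h import *
from plant import eyes,r
np.set_printoptions(linewidth=250,suppress=True,precision=4)
d=eyes.snapshot("side");f=d["frame"].astype(int);rd=np.clip(f[...,0]-f[...,1],0,None)
X=[];Y=[]
for v in range(204,224):print(v,rd[v,327:356])
for c in range(332,351):
    w=rd[204:224,c]*(rd[204:224,c]>25);X.append(c);Y.append((w>0).nonzero()[0].mean()+204)
sl=np.polyfit(X,Y,1)[0];print("slope px",sl)
# world tilt about horizontal: slope vs. predicted for a pin line of tilt a
y=.2185;h=np.array([.6187,-.0322,.066])
for a in(0,.05,.1,.15,.2):
    Xd=np.array([np.cos(y)*np.cos(a),np.sin(y)*np.cos(a),np.sin(a)]);p,q=proj(d,h-.071*Xd),proj(d,h-.015*Xd);print(a,(p-q)[1]/(p-q)[0],p,q)
E
```

```text
204 [1 2 1 0 1 4 3 3 4 5 4 4 4 4 4 3 5 8 7 6 6 6 7 8 7 7 7 7 7]
205 [2 1 1 1 1 3 2 3 4 4 3 4 3 3 4 3 5 7 7 6 6 7 8 7 6 5 6 6 6]
206 [2 1 0 1 0 2 1 3 4 3 3 3 3 3 4 3 3 7 7 6 7 7 9 6 5 4 3 3 5]
207 [1 1 0 0 0 0 0 0 2 2 2 3 2 3 3 3 4 6 5 4 7 6 8 6 4 5 4 3 4]
208 [ 2  0  0  4 11 21  0  0  0  0  0  0  0  0  1  3  5  5  6  6  6  7  8  6  4  5  4  4  4]
209 [ 2  0  1 23 48 84 72 70 57 43 34 32 15  5 10  0  1  0  0  1  3  4  4  3  3  4  4  4  4]
210 [  1   0   0  36  67 113 109 105  99 100  87  85  64  52  43  20  27  25  27  17   8   7   0   0   0   1   3   4   5]
211 [  1   0   0  46  68 100  96  87  89  89  89  88  89  88  90  91  93  79  79  63  51  49  35  41  27  11   1   3   4]
212 [ 0  0  0 54 65 71 70 65 78 79 80 73 87 88 82 90 92 92 88 88 89 88 89 92 79 55  0  2  5]
213 [ 1  0  4 55 58 53 49 52 54 58 59 52 72 72 67 79 80 76 81 88 88 90 89 91 94 79  0  3  5]
214 [ 2  0 12 57 56 51 47 43 54 55 54 54 54 52 58 54 56 51 64 68 73 74 76 81 86 65  0  3  4]
215 [ 3  0 12 58 56 55 53 44 51 53 56 53 51 49 58 53 53 52 53 50 52 49 51 59 62 41  0  3  4]
216 [ 4  1  5 36 38 39 44 43 44 52 71 56 5
[... 235 characters left out ...]
]
219 [ 4  2  2  3  1  3  2  1  2  1  0  0  0  2  3  2  0  4  4  6 12 17 16 21 20  1  3  4  4]
220 [4 2 2 2 2 2 3 4 2 3 2 2 2 2 4 4 3 2 2 3 3 1 0 0 1 3 3 4 5]
221 [4 2 2 2 2 2 2 2 2 3 3 3 1 2 4 4 4 4 5 4 4 4 3 3 4 4 5 4 4]
222 [4 2 3 3 2 3 3 2 2 2 3 1 1 2 3 4 4 5 4 4 3 4 4 4 4 5 5 5 4]
223 [3 3 2 2 3 3 3 3 3 2 1 1 2 3 3 5 5 4 3 3 4 3 3 4 3 4 4 4 5]
slope px 0.13421052631578792
0 0.024216700374768477 [352.4023 211.6953] [329.385  211.1379]
0.05 0.06927430415807978 [352.352  213.0045] [329.3817 211.4132]
0.1 0.11446443137598625 [352.2287 214.3046] [329.3632 211.6873]
0.15 0.16001556866116334 [352.0333 215.5925] [329.3294 211.9595]
0.2 0.20616353153590072 [351.7663 216.8649] [329.2805 212.2291]
```

Image slope 0.134 corresponds to a pin tilt of about 0.12 rad, which is the play's own limit and below 0.15. Now I turn to straddle the bar, going the way that keeps the last joint inside its range.

Call:
move_arm --pt "0 0 0 0 0 -10 0.2" --pt "0 0 0 0 0 -20 0.2" --pt "0 0 0 0 0 -30 0.2" --pt "0 0 0 0 0 -40 0.2" --pt "0 0 0 0 0 -50 0.2"

```text
clock: 12.92
tool_pos: [0.5529, -0.0468, 0.2415]
eef_rot: [-0.445, 0.896, -0.0, 0.0]
contact_force: [-0.2, 0.2, -0.2]
opening: 0.799
finger_force: 0.0
```

Call:
move_arm --pt "0 0 0 0 0 -10 0.2" --pt "0 0 0 0 0 -20 0.2" --pt "0 0 0 0 0 -30 0.2" --pt "0 0 0 0 0 -40 0.2" --pt "0 0 0 0 0 -50 0.2"

```text
clock: 13.55
tool_pos: [0.5529, -0.0469, 0.2415]
eef_rot: [0.782, -0.624, 0.0, -0.0]
contact_force: [-0.7, -0.7, -0.1]
opening: 0.8
finger_force: 0.0
```

```bash
python3 g.py .6187 -.0322 .24 1.789;python3 -c "
from plant import r
s=r.get_state();print(s['q'].round(3),s['clock'])"
```

```text
[552.9 -46.9 241.5] qd 1.201 (array([  0.3, -67.4,   1.6]), array([-0. , -0. ,  0.3]))
[ 0.636  0.859 -1.221  1.751  0.874  1.189  2.522] 13.55
```

Joint 7 has run up to 2.52, so this was the wrong way round. I turn back to the other equivalent pose.

Call:
move_arm --pt "0 0 0 0 0 10 0.2" --pt "0 0 0 0 0 20 0.2" --pt "0 0 0 0 0 30 0.2" --pt "0 0 0 0 0 40 0.2" --pt "0 0 0 0 0 50 0.2"

```text
clock: 14.18
tool_pos: [0.5528, -0.0468, 0.2415]
eef_rot: [-0.44, 0.898, -0.0, 0.0]
contact_force: [-0.1, -0.1, -0.1]
opening: 0.802
finger_force: 0.0
```

Call:
move_arm --pt "0 0 0 0 0 10 0.2" --pt "0 0 0 0 0 20 0.2" --pt "0 0 0 0 0 30 0.2" --pt "0 0 0 0 0 40 0.2" --pt "0 0 0 0 0 50 0.2"

```text
clock: 14.8
tool_pos: [0.5528, -0.0467, 0.2415]
eef_rot: [-0.019, 1.0, 0.0, 0.0]
contact_force: [0.4, 0.5, -0.7]
opening: 0.8
finger_force: 0.0
```

Call:
move_arm --pt "0 0 0 0 0 10 0.2" --pt "0 0 0 0 0 20 0.2" --pt "0 0 0 0 0 30 0.2" --pt "0 0 0 0 0 40 0.2" --pt "0 0 0 0 0 50 0.2"

```text
clock: 15.42
tool_pos: [0.5528, -0.0466, 0.2415]
eef_rot: [0.405, 0.914, 0.0, 0.0]
contact_force: [-1.7, -0.9, 0.4]
opening: 0.799
finger_force: 0.0
```

Call:
move_arm --pt "0 0 0 0 0 10 0.2" --pt "0 0 0 0 0 20 0.2" --pt "0 0 0 0 0 30 0.2" --pt "0 0 0 0 0 30 0.2"

```text
clock: 15.92
tool_pos: [0.5529, -0.0464, 0.2416]
eef_rot: [0.625, 0.781, 0.0, 0.0]
contact_force: [-0.7, -0.2, -0.9]
opening: 0.798
finger_force: 0.0
```

```bash
python3 g.py .6187 -.0322 .24 1.789;python3 -c "
from plant import r
s=r.get_state();print(s['q'].round(3),s['clock'])"
```

```text
[552.9 -46.4 241.6] qd 0.045 (array([-0.5, 67.3,  1.6]), array([0. , 0. , 0.1]))
[ 0.239  0.61  -0.393  1.771  0.305  0.821 -0.08 ] 15.925
```

Call:
move_arm --pt "0 20 1 0 0 0 0.3" --pt "-0.5 45 1 0 0 0 0.4" --pt "-0.5 67.3 1 0 0 0 0.4" --pt "-0.5 67.3 1 0 0 0 0.4" --pt "-0.5 67.3 1 0 0 0 0.4"

```text
clock: 16.55
tool_pos: [0.6178, -0.033, 0.2403]
eef_rot: [0.626, 0.78, -0.0, -0.0]
contact_force: [0.6, -0.0, -0.3]
opening: 0.601
finger_force: 0.0
```

```bash
python3 g.py .6187 -.0322 .161 1.789;python3 -c "
from h import *
from plant import eyes
t=eyes.snapshot('top');d=eyes.snapshot('side')
a=cv2.resize(t['frame'][165:265,300:400],(400,400),interpolation=cv2.INTER_CUBIC)
b=cv2.resize(d['frame'][140:240,280:380],(400,400),interpolation=cv2.INTER_CUBIC)
cv2.imwrite('pics/v5.png',np.hstack([a,b])[...,::-1])"
```

```text
[617.8 -33.  240.3] qd 0.009 (array([ 0.6,  1.1, 79.3]), array([-0.1, -0. ,  0. ]))
```

View pics/v5.png

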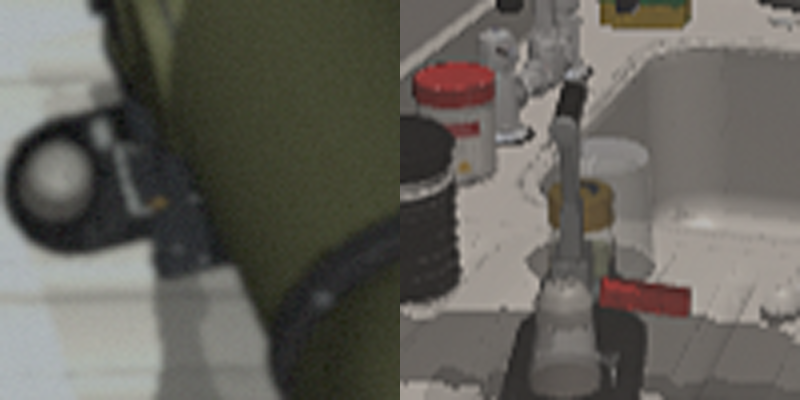

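The side view shows the pin still in place (grip (645,297)), the bar at (575,95), the carrier and shakers upright, and the fingertips at the crop's top edge. The top view shows the carrier unmoved under the gripper. I go down over the bar.

Call:
move_arm --pt "0.6 1.1 20 0 0 0 0.4" --pt "0.6 1.1 40 0 0 0 0.4" --pt "0.6 1.1 60 0 0 0 0.4" --pt "0.6 1.1 79 0 0 0 0.4" --pt "0.6 1.1 79 0 0 0 0.4"

```text
clock: 17.27
tool_pos: [0.6182, -0.0323, 0.1606]
eef_rot: [0.626, 0.78, -0.001, -0.001]
contact_force: [-0.0, 0.3, 0.5]
opening: 0.605
finger_force: 0.0
```

```bash
python3 g.py .6187 -.0322 .161 1.789;python3 -c "
from plant import r
s=r.get_state();print(s['contact_force'].round(2),s['opening'])"
```

```text
[618.2 -32.3 160.6] qd 0.034 (array([ 0. ,  0.5, -0.4]), array([-0.2, -0. , -0. ]))
[-0.02  0.26  0.54] 0.6046846117057642
```

Call:
move_arm --pt "0 0.4 0 0 0 0 0.7" --pt "0 0.4 0 0 0 0 0.8" --pt "0 0.4 0 0 0 0 1" --pt "0 0.4 0 0 0 0 1" --pt "0 0.4 0 0 0 0 1" --newtons 10

```text
clock: 17.9
tool_pos: [0.6205, -0.0318, 0.1619]
eef_rot: [0.626, 0.78, 0.0, 0.0]
contact_force: [0.1, -0.2, 2.0]
opening: 0.173
finger_force: 9.8
```

Call:
move_arm --pt "0 0 0 0 0 0 1" --pt "0 0 0 0 0 0 1" --pt "0 0 0 0 0 0 1" --pt "0 0 0 0 0 0 1" --newtons 45

```text
clock: 18.4
tool_pos: [0.6205, -0.0318, 0.1619]
eef_rot: [0.626, 0.78, 0.0, 0.001]
contact_force: [0.1, -0.6, 5.6]
opening: 0.162
finger_force: 44.3
```

The bar is gripped (about 15 mm opening, 44 N). I lift gently.

Call:
move_arm --pt "0 0 -1 0 0 0 1" --pt "0 0 -3 0 0 0 1" --pt "0 0 -6 0 0 0 1" --pt "0 0 -10 0 0 0 1" --pt "0 0 -14 0 0 0 1"

```text
clock: 19.02
tool_pos: [0.6197, -0.0318, 0.1752]
eef_rot: [0.626, 0.78, -0.0, -0.0]
contact_force: [1.0, 0.4, -8.9]
opening: 0.155
finger_force: 45.1
```

```bash
cat > lv.py <<'E'
from h import *
from plant import eyes,r
np.set_printoptions(suppress=True,precision=2)
s=r.get_state();print(s["contact_force"],s["moment"],s["finger_force"],s["opening"],s["tool_pos"]*1000)
d=eyes.snapshot("side");C=cloud(d);t=eyes.snapshot("top")
m=red(d);m[:120]=0;m[240:]=0;m[:,:310]=0;m[:,380:]=0;vu=np.argwhere(m)
cs=[(c,vu[vu[:,1]==c,0].mean()) for c in range(vu[:,1].min()+1,vu[:,1].max())];print("pin",m.sum(),vu.min(0),vu.max(0),"slope",np.polyfit(*np.array(cs).T,1)[0])
# base: low dark points; plane fit
g=cv2.cvtColor(d["frame"],cv2.COLOR_RGB2GRAY);z0=s["tool_pos"][2]-.162
k=(g<65)&(abs(C[...,0]-.62)<.1)&(abs(C[...,1]+.03)<.12)&(abs(C[...,2]-z0-.008)<.012)
P=C[k]
for _ in range(3):
    A=np.c_[P[:,:2]-P[:,:2].mean(0),np.ones(len(P))];a,*_2=np.linalg.lstsq(A,P[:,2],rcond=None);e=abs(A@a-P[:,2]);P=P[e<max(.003,2*np.median(e))]
print("base top plane",len(P),"slopes",a[:2],"z mm",a[2]*1000,"expected",z0*1000+8)
E
python3 lv.py
```

```text
[ 0.98  0.38 -8.93] [ 0.    0.03 -0.02] 45.074311941862106 0.1550629247343454 [619.68 -31.83 175.24]
pin 22 [206 330] [210 351] slope nan
base top plane 405 slopes [0.   0.01] z mm 17.530182946699192 expected 21.240524601176084lv.py:7: RuntimeWarning: Mean of empty slice.
  cs=[(c,vu[vu[:,1]==c,0].mean()) for c in range(vu[:,1].min()+1,vu[:,1].max())];print("pin",m.sum(),vu.min(0),vu.max(0),"slope",np.polyfit(*np.array(cs).T,1)[0])
  ret = ret.dtype.type(ret / rcount)
```

The carrier is off the drainer, level within 0.01 rad, and the full weight is on the bar. I go on up.

Call:
move_arm --pt "0 0 -6 0 0 0 1" --pt "0 0 -14 0 0 0 1" --pt "0 0 -22 0 0 0 1" --pt "0 0 -30 0 0 0 1" --pt "0 0 -38 0 0 0 1"

```text
clock: 19.75
tool_pos: [0.6202, -0.0318, 0.2143]
eef_rot: [0.626, 0.78, 0.0, 0.0]
contact_force: [0.0, 0.3, -8.7]
opening: 0.155
finger_force: 45.1
```

Call:
move_arm --pt "0 0 -8 0 0 0 1" --pt "0 0 -16 0 0 0 1" --pt "0 0 -24 0 0 0 1" --pt "0 0 -32 0 0 0 1" --pt "0 0 -40 0 0 0 1"

```text
clock: 20.38
tool_pos: [0.6201, -0.0318, 0.2541]
eef_rot: [0.626, 0.78, 0.0, 0.0]
contact_force: [1.0, -0.1, -8.3]
opening: 0.158
finger_force: 45.1
```

Call:
move_arm --pt "0 0 -5 0 0 0 1" --pt "0 0 -9 0 0 0 1" --pt "0 0 -11 0 0 0 1" --pt "0 0 -12 0 0 0 1" --pt "0 0 -12 0 0 0 1"

```text
clock: 21.0
tool_pos: [0.6201, -0.0318, 0.2655]
eef_rot: [0.626, 0.78, 0.0, 0.0]
contact_force: [0.3, 0.2, -8.9]
opening: 0.154
finger_force: 45.1
```

```bash
python3 lv.py 2>/dev/null
```

```text
[ 0.34  0.23 -8.91] [-0.06  0.07 -0.03] 45.07464811205864 0.1541393124961077 [620.11 -31.81 265.53]
pin 87 [169 329] [175 351] slope 0.013506493506494332
base top plane 379 slopes [-0.    0.01] z mm 108.0654504867295 expected 111.52863705687906
```

The carrier is at about 100 mm and level, and the pin is through and level. I hold.

Call:
move_arm --pt "0 0 0 0 0 0 1" --pt "0 0 0 0 0 0 1" --pt "0 0 0 0 0 0 1" --pt "0 0 0 0 0 0 1" --pt "0 0 0 0 0 0 1"

```text
clock: 21.72
tool_pos: [0.6202, -0.0318, 0.2656]
eef_rot: [0.626, 0.78, 0.0, 0.0]
contact_force: [0.5, -0.8, -8.7]
opening: 0.157
finger_force: 45.1
```

Call:
move_arm --pt "0 0 0 0 0 0 1" --pt "0 0 0 0 0 0 1" --pt "0 0 0 0 0 0 1" --pt "0 0 0 0 0 0 1" --pt "0 0 0 0 0 0 1"

```text
clock: 22.35
tool_pos: [0.6201, -0.0318, 0.2656]
eef_rot: [0.626, 0.78, 0.0, 0.0]
contact_force: [-0.3, 0.1, -8.3]
opening: 0.157
finger_force: 45.1
```

Call:
move_arm --pt "0 0 0 0 0 0 1" --pt "0 0 0 0 0 0 1" --pt "0 0 0 0 0 0 1" --pt "0 0 0 0 0 0 1" --pt "0 0 0 0 0 0 1"

```text
clock: 22.98
tool_pos: [0.6202, -0.0318, 0.2657]
eef_rot: [0.626, 0.78, 0.0, 0.0]
contact_force: [0.2, 1.4, -8.4]
opening: 0.152
finger_force: 45.1
```

Call:
move_arm --pt "0 0 0 0 0 0 1" --pt "0 0 0 0 0 0 1" --pt "0 0 0 0 0 0 1" --pt "0 0 0 0 0 0 1" --pt "0 0 0 0 0 0 1"

```text
clock: 23.6
tool_pos: [0.6202, -0.0318, 0.2657]
eef_rot: [0.626, 0.78, 0.0, 0.0]
contact_force: [-0.2, 1.0, -8.9]
opening: 0.157
finger_force: 45.1
```

Call:
move_arm --pt "0 0 0 0 0 0 1" --pt "0 0 0 0 0 0 1" --pt "0 0 0 0 0 0 1" --pt "0 0 0 0 0 0 1" --pt "0 0 0 0 0 0 1"

```text
clock: 24.22
tool_pos: [0.6202, -0.0318, 0.2657]
eef_rot: [0.626, 0.78, 0.0, 0.0]
contact_force: [-0.4, 1.0, -8.4]
opening: 0.156
finger_force: 45.1
```

Call:
move_arm --pt "0 0 0 0 0 0 1" --pt "0 0 0 0 0 0 1" --pt "0 0 0 0 0 0 1" --pt "0 0 0 0 0 0 1" --pt "0 0 0 0 0 0 1"

```text
clock: 24.85
tool_pos: [0.6202, -0.0318, 0.2656]
eef_rot: [0.626, 0.78, 0.0, 0.0]
contact_force: [0.2, -0.9, -7.8]
opening: 0.151
finger_force: 45.1
```

```bash
python3 lv.py 2>/dev/null; python3 -c "
from plant import finish_job
print(finish_job())"
```

```text
[ 0.23 -0.93 -7.84] [-0.03  0.01  0.02] 45.07367357611656 0.15104300772740015 [620.18 -31.78 265.65]
pin 87 [169 329] [175 351] slope nan
base top plane 368 slopes [-0.    0.01] z mm 108.2425557675356 expected 111.64846128067187
the job is handed in; nothing more can be done
None
```

The pin is fully home and let go, and the carrier was handed in hanging by its bar about 10 cm up, level within about 0.01 rad after almost 4 s of steady hold; I checked the shakers by eye before the lift but not after it, and no verdict came back.

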